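# Load a spacer rod against the end stop of a V-block jig

## Task

Take the long thick spacer rod from the wooden rack, lay it in the V-groove of the jig behind the sprung roller, then push it along the groove, under the roller, until its end bears on the screw of the end stop. Press it home gently but positively (a few newtons on the stop, held for a moment, never as much as 20 N) and let go, leaving it touching the stop; leave the other two rods in the rack.

Things in the scene. Friction and masses are not known exactly. Their poses are not given: they have to be found in the camera images.
- rod_mid (a point): Centre of the rod to load: a plain bare-aluminium round rod, 20 mm diameter, 130 mm long, about 0.11 kg, lying level in one of the three slots of the rack (which slot varies). Its x axis runs along the rod; both ends are alike and flat.
- short_rod_mid (a point): Centre of a bystander aluminium rod, 20 mm diameter but only 84 mm long, x along it, lying in another rack slot.
- thin_rod_mid (a point): Centre of a bystander aluminium rod, 130 mm long but only 14 mm diameter, x along it, lying in another rack slot.
- rack: Plywood rod rack fixed on the bench, origin under its centre, base plate 90 x 200 x 8 mm. Three slots run along its x axis at y = -60, 0, +60 mm. Each slot is a pair of V-notched saddles, 10 mm thick, at x = -30 and +30 mm, 39 mm high, open between them down to the base plate; a 20 mm rod's axis lies 44 mm above the bench (14 mm rod: 40 mm).
- jig: V-block jig on the bench: grey V-block (steel groove faces) 54 mm wide on an aluminium base 12 mm high; origin on the bench straight below the roller's axis, x along the groove towards the end stop, y across, z up. 90 degree groove, shoulders 34 mm high, from x = -165 to -115 mm and from -60 to +95 mm; between lies a 55 mm gap for the fingers, down to the base. A seated 20 mm rod's axis is 40 mm high.
- finger_gap (a point): Where to lay the rod's centre: on the seated-rod axis, 40 mm above the bench, in the middle of the jig's finger gap (jig x = -87.5 mm), axes as the jig's. A rod laid with its centre here rests on both pieces of the groove and its front end is 22.5 mm short of the roller's axis.
- roller_foot (a point): Point on the seated-rod axis, 40 mm high, straight below the axis of the free-turning sprung rubber roller (24 mm diameter, 30 mm wide) in a steel bridge over the groove (posts 16 mm along it, inner faces 28 mm either side, top 84 mm high). It hangs 1.5 mm into the rod's path and lifts as the rod passes below: getting under takes about 2 to 5 N, sliding on about 1 to 4 N.
- stop_block (a point): Point on the front face of the end stop's block, on the seated-rod axis 40 mm above the bench, x into the block (push direction). The block (30 x 66 x 40 mm, black knob on top, 87 mm high) is 45 to 65 mm beyond roller_foot. From it a steel stop screw, 16 mm diameter, juts towards the roller by 3 to 24 mm, different each time and not measured; the rod must bear on its flat end (anvil_face, rigid).
There are look-alikes about, which are no part of the job. Leave any black, blue or pink look-alike of the part that bears rod_mid alone.

How it is judged (in metres and radians):
On the way, in this order (a step that is already met when the one before it is completed fails the run):
1. the rod lies in the V-groove, parallel to it, its front end still at least 20 mm short of the stop screw (y of rod_mid in the frame of stop_block between -0.003 and 0.003 m and z of rod_mid in the frame of stop_block between -0.004 and 0.003 m and angle between the x axis of rod_mid and the x axis of stop_block, either way round below 0.04 rad and x of rod_mid in the frame of anvil_face between -0.2 and -0.085 m), for 0.2 s.
2. the rod, lying in the groove, is pressed on the end stop with more than 1.5 N for 0.2 s (y of rod_mid in the frame of stop_block between -0.003 and 0.003 m and z of rod_mid in the frame of stop_block between -0.004 and 0.003 m and angle between the x axis of rod_mid and the x axis of stop_block, either way round below 0.04 rad and contact force between rod and stop above 1.5 N), for 0.2 s.
At the end, for the whole second after the job is handed in: The rod lies at rest in the V-groove (within 3 mm sideways, 4 mm below or 3 mm above in height, 0.04 rad), its end within 1.5 mm of the stop screw's face, and nothing touches it but the jig (y of rod_mid in the frame of stop_block between -0.003 and 0.003 m and z of rod_mid in the frame of stop_block between -0.004 and 0.003 m and angle between the x axis of rod_mid and the x axis of stop_block, either way round below 0.04 rad and x of rod_mid in the frame of anvil_face between -0.0665 and -0.0635 m and linear speed of rod below 0.01 m/s).
It fails at once if the rod is pressed on the end stop with more than 20 N (contact force between rod and stop above 20 N).
It fails at once if one of the other two rods is moved by more than 15 mm (distance of any of short_rod_mid, thin_rod_mid from where it was at the start of the episode above 0.015 m).
It also fails if it takes over 67 s, if anything falls off the work surface, if the arm or the gripper's body presses on something with over 40 N, if the wrist force passes 120 N, or if a joint passes its speed limit or range.

## Robot

A 7-joint arm with a two-finger parallel gripper is mounted at the origin on the work surface. World frame = base frame: x ahead of the robot, y to its left, z up, the work surface at z = 0. Lengths are in m, angles in degrees, forces in N, time in s.
With the tool pointing down it reaches from about 0.425 to 0.875 m from the base axis. Payload 9.9 kg.
Tool frame: the origin (TCP) lies midway between the tips of the shut fingers; the grasp point (between the pads) lies 19 mm behind it (tcp_to_grasp is the distance from the TCP to the grasp point, in m); z points along the fingers, y is the direction in which the jaws open and shut (so a half turn about z gives the same grasp; the last joint's range is limited). The gripper opens to 85 mm and grips with 20 to 120 N. Pads are 22 mm wide; open, the fingers measure 114 mm over their backs; the gripper's body (76 mm by 85 mm) begins 54 mm behind the grasp point. The pads swing forward as they close: fully open they stand 13 mm farther back than shut.
Start: joints at [66.245, 32.985, 1.427, 82.34, -0.859, 64.687, -3.237], TCP at [0.219, -0.638, 0.231] pointing down, gripper open.
Joint ranges: [-157.87, 157.87], [-19.46, 123.44], [-87.15, 90], [11.01, 140.99], [-62.26, 242.26], [9.8, 113.94], [-161.44, 161.44]. Speed limits (degrees/s): [127.2, 127.2, 172.46, 172.46, 180, 180, 180].

## Interface

Orientations are given as a 3x3 rotation matrix whose columns are the frame's x, y, z axes.
In Python, from bench import get_obs, capture, get_calibration, finish_job, tcp_to_grasp gives the robot as it stands.
- The arm moves only by the tool drive_tool, never from a script. Its argument "rows" is a list of rows, each a list of 5 numbers: the closure, from 0 (fully open) to 1 (shut), then the shift along the tool's x, y, z in mm, then the turn about the tool's z in degrees. In form: [[grip, tx, ty, tz, roll], ...]. A call has 1 to 10 rows; each row is the pose to reach, as a shift and turn from the pose commanded when the call began, along the tool's axes at that moment; what a row does not reach only later rows make up. A row lasts 1/8 s, in which the tool goes at most 62.5 mm and 10.7 degrees, less where a joint would pass 70% of its speed; a pose out of reach is approached as far as the arm can. A call with a gripper value outside its range is refused whole. The fingers move at their own pace and stop on an object; "squeeze" is the grip in N (left out, the last holds). Time passes only in rows, so rows that repeat a pose let the fingers close. It gives the time, the measured TCP pose, the force and the opening at its end, in the units of the state.
- get_obs(): the state, without advancing time (a new reading comes with each control period).
- capture(name): name is "side" or "top" or "wrist"; returns the picture (420x560x3 uint8, red, green, blue); there is no depth.
- get_calibration(name): a dict with "camera_matrix" (3x3 intrinsics, pixels), "k1" (the pictures are not rectified: a ray, as slopes to the right and down, at radius r is drawn at 1 + k1 r^2 times it, then the intrinsics apply), "cam_to_world" (4x4, takes a point from camera to world coordinates). Camera axes: x right, y down, z forward; pixel columns grow to the right and rows downward; lengths in m; the calibration is good to about 2 mm. A picture is of the moment at which its call begins: read the wrist's pose just before it. get_calibration takes no time and is no camera call; for the wrist camera it gives the pose at the moment of the call.
- finish_job(): hands the job in, once; it reports no verdict.
The state is a dict: "t": time; "q": joint angles; "qvel": joint speeds; "joint_efforts": joint torques, N m; "eef_pos": TCP position; "tool_rot": TCP orientation; "contact_force": force on the tool from outside, world axes, zero at the start; "ft_torque": the same for the moment, N m; "finger_gap": finger opening in m.
Only numpy, scipy, OpenCV 4.12 (cv2) and the standard library are available. Lean on these libraries where they do the work, as an engineer would, in place of code of your own. Each camera call takes 0.05 s, during which the arm holds its last target. There are 200 camera calls.

## Working session

There is one attempt and no reset: what is moved stays moved. The work goes in short steps, Python scripts to look and compute and a tool call to move; the robot and the scene stay as the last step left them, time stands still between calls to the robot, and variables do not carry over. Pictures are saved under pics/ and viewed, about 8 in all and at most 12, crops included, and the job is handed in when it is done.

Besides the shell and the picture viewer there is one more tool, called after "Request:" by a JSON object that holds its "method" and its "body". drive_tool: Moves the arm, as the interface text tells. Its arguments: {"type":"object","properties":{"rows":{"type":"array"},"squeeze":{"type":"number"}},"required":["rows"]}

```bash
mkdir -p pics; ls; cat > h.py <<'E'
import numpy as np, cv2
from bench import *
def save(n,im): cv2.imwrite('pics/'+n,cv2.cvtColor(im,cv2.COLOR_RGB2BGR))
def ray(cal,uv):
    K=np.array(cal["camera_matrix"]);T=np.array(cal["cam_to_world"])
    d=cv2.undistortPoints(np.array([[uv]],float),K,np.array([cal["k1"],0,0,0.]))[0,0]
    return T[:3,3],T[:3,:3]@np.array([d[0],d[1],1])
def plane(cal,uv,z):
    o,d=ray(cal,uv); return o+d*(z-o[2])/d[2]
def proj(cal,P):
    K=np.array(cal["camera_matrix"]);T=np.linalg.inv(np.array(cal["cam_to_world"]))
    return cv2.projectPoints(np.array(P,float).reshape(-1,3),cv2.Rodrigues(T[:3,:3])[0],T[:3,3],K,np.array([cal["k1"],0,0,0.]))[0][:,0]
def tri(rays):
    A=0;b=0
    for o,d in rays:
        d=d/np.linalg.norm(d);M=np.eye(3)-np.outer(d,d);A=A+M;b=b+M@o
    return np.linalg.solve(A,b)
E
python3 - <<'E'
from h import *
import json
cal={}
for n in ["side","top"]:
    im=capture(n);save(n+'0.png',im);c=get_calibration(n);print(n,np.round(c["cam_to_world"],3).tolist(),np.round(c["camera_matrix"],1).tolist(),c["k1"])
a=cv2.imread('pics/top0.png');b=cv2.imread('pics/side0.png')
cv2.imwrite('pics/t.png',cv2.resize(a,(800,600),interpolation=cv2.INTER_CUBIC));cv2.imwrite('pics/s.png',cv2.resize(b,(800,600),interpolation=cv2.INTER_CUBIC))
o=get_obs();print(o,tcp_to_grasp)
E
```

```text
pics
side [[-0.847, -0.406, 0.343, 0.124], [-0.532, 0.642, -0.553, 0.628], [0.005, -0.65, -0.76, 0.715], [0.0, 0.0, 0.0, 1.0]] [[436.1, 0.0, 277.6], [0.0, 436.1, 209.5], [0.0, 0.0, 1.0]] -0.065712705076331
top [[-0.021, -0.997, 0.08, 0.317], [-1.0, 0.02, -0.01, 0.168], [0.008, -0.08, -0.997, 1.309], [0.0, 0.0, 0.0, 1.0]] [[524.8, 0.0, 285.5], [0.0, 524.8, 203.6], [0.0, 0.0, 1.0]] 0.02602847069481889
{'t': 0.1, 'q': array([66.24547872, 33.02629557,  1.42141151, 82.38255978, -0.85861268,
       64.68600829, -3.23585304]), 'qvel': array([ 0.0117995 , -0.17455983,  0.00024592, -0.09401956,  0.05573176,
        0.03124792, -0.0084811 ]), 'joint_efforts': array([ 6.21303727e-03, -7.67310905e+01,  2.25866698e+00, -2.86607730e+01,
        1.61424803e-02,  8.63401074e-03, -7.28179032e-06]), 'eef_pos': array([ 0.21912616, -0.6380071 ,  0.23054038]), 'tool_rot': array([[ 9.45753742e-01,  3.24883929e-01, -5.40191392e-04],
       [ 3.24884371e-01, -9.45752754e-01,  1.36903733e-03],
       [-6.61092711e-05, -1.47027192e-03, -9.99998917e-01]]), 'contact_force': array([-1.0354098, -0.0926153,  0.1123238]), 'ft_torque': array([ 0.04628706,  0.02448866, -0.02985757]), 'finger_gap': 0.08507256957830768} 0.0187
```

View pics/t.png

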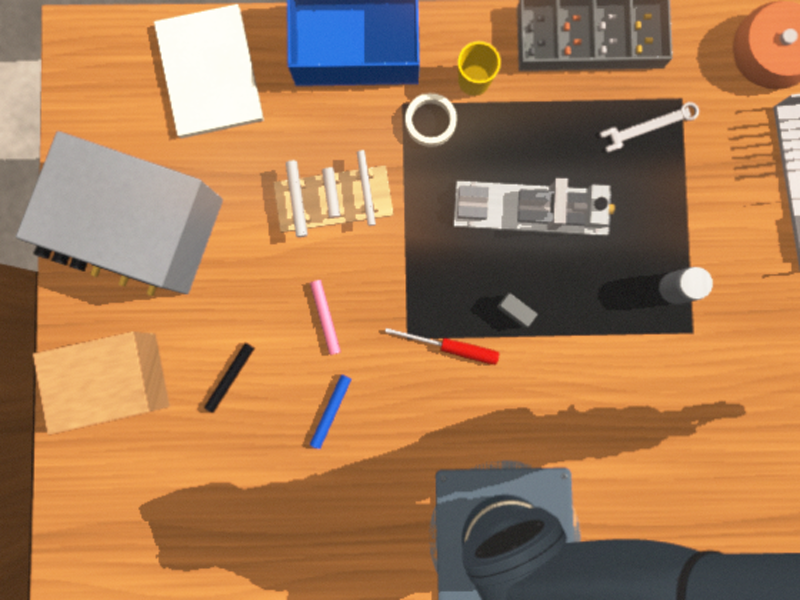

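View pics/s.png

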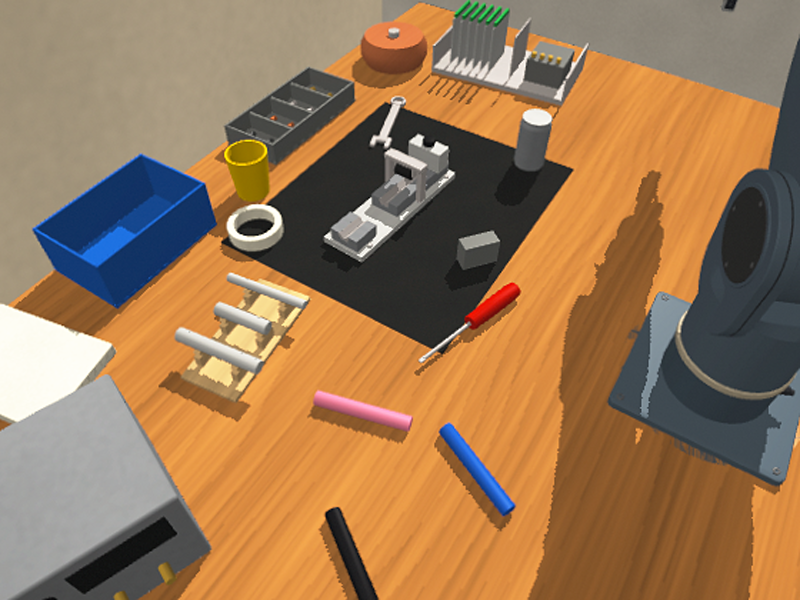

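Top view (800×600 copy) shows these candidates:
- Rack, left slot: long thick rod at (296,198). This is my choice.
- Rack, middle slot: short rod at (332,192).
- Rack, right slot: thin rod at (367,187).
- Loose look-alikes to avoid: pink (325,317), black (229,378), blue (330,411).

The jig runs from (456,205) to (610,208), with its knob (stop end) at the right. The side view agrees: the long thick rod is at (218,350).

```bash
cat >> h.py <<'E'
def shift(P,ang=None):
    o=get_obs();R=o["tool_rot"];d=R.T@(np.array(P)-o["eef_pos"])*1000
    r=None
    if ang is not None:
        R2=R.T@np.array([np.cos(np.radians(ang)),np.sin(np.radians(ang)),0]);r=np.degrees(np.arctan2(R2[1],R2[0]));r=(r+90)%180-90
    return np.round(d,1),r
E
python3 - <<'E'
from h import *
t=get_calibration("top");s=get_calibration("side");k=.7
for n,uv,z in [("rodA",(290,162),.054),("rodB",(303,235),.054),("shortmid",(332,192),.05),("jigL",(456,205),.012),("jigR",(610,208),.012),("bridge",(561,200),.084)]:
    print(n,np.round(plane(t,(uv[0]*k,uv[1]*k),z),3))
print("tri rod", tri([ray(t,(296*k,198*k)),ray(s,(218*k,350*k))]).round(3))
w=get_calibration("wrist");o=get_obs();T=np.array(w["cam_to_world"]);print("cam in tool",(o["tool_rot"].T@(T[:3,3]-o["eef_pos"])).round(3),(o["tool_rot"].T@T[:3,:3]).round(2).tolist(),w["camera_matrix"][0][0])
for P in [(.55,-.05,.33),(.53,.33,.33)]: print(P,shift(P,10))
E
```

```text
rodA [0.642 0.351 0.054]
rodB [0.516 0.33  0.054]
shortmid [0.589 0.28  0.05 ]
jigL [0.57  0.067 0.012]
jigR [ 0.56  -0.202  0.012]
bridge [ 0.561 -0.101  0.084]
tri rod [0.581 0.342 0.043]
cam in tool [ 0.07  -0.001 -0.142] [[0.0, -0.96, -0.27], [1.0, -0.0, 0.0], [-0.0, -0.27, 0.96]] 336.4291961876196
(0.55, -0.05, 0.33) (array([ 504. , -448.8,  -98.8]), np.float64(8.958554894831138))
(0.53, 0.33, 0.33) (array([ 608.5, -814.6,  -98.3]), np.float64(8.958554894831138))
```

Request:
{"method": "drive_tool", "body": {"rows": [[0,50,-43,-5,1],[0,100,-86,-10,2],[0,150,-129,-15,3],[0,200,-172,-20,4],[0,250,-215,-25,5],[0,300,-258,-30,6],[0,350,-301,-35,7],[0,400,-344,-40,8],[0,450,-387,-45,9],[0,490,-420,-50,9]]}}

```text
t: 1.35
eef_pos: [0.5353, -0.0992, 0.2794]
tool_rot: [[0.985, 0.172, -0.0], [0.172, -0.985, -0.0], [-0.0, 0.0, -1.0]]
contact_force: [0.8, -1.5, -0.1]
finger_gap: 0.0854
```

```bash
cat > snap.py <<'E'
import sys,pickle
from h import *
n=sys.argv[1];get_obs();c=get_calibration("wrist");im=capture("wrist");save(n+'.png',im);pickle.dump(c,open(n+'.pkl','wb'))
E
python3 snap.py w1
```

Request:
{"method": "drive_tool", "body": {"rows": [[0,7,-40,0,0],[0,14,-80,0,0],[0,21,-120,0,0],[0,24,-140,0,0],[0,24,-140,0,0]]}}

```text
t: 2.02
eef_pos: [0.5339, 0.0425, 0.2791]
tool_rot: [[0.984, 0.176, -0.001], [0.176, -0.984, 0.0], [-0.001, -0.001, -1.0]]
contact_force: [0.1, -1.4, -0.0]
finger_gap: 0.0852
```

```bash
python3 snap.py w2
```

Request:
{"method": "drive_tool", "body": {"rows": [[0,8,-45,0,0],[0,16,-90,0,0],[0,24,-135,0,0],[0,30,-170,0,0],[0,30,-170,0,0]]}}

```text
t: 2.7
eef_pos: [0.5342, 0.2152, 0.2789]
tool_rot: [[0.984, 0.176, -0.001], [0.176, -0.984, 0.001], [-0.001, -0.001, -1.0]]
contact_force: [0.3, 0.1, 0.0]
finger_gap: 0.0852
```

```bash
python3 snap.py w3
```

Request:
{"method": "drive_tool", "body": {"rows": [[0,10,-50,0,0],[0,20,-100,0,0],[0,25,-140,0,0],[0,25,-140,0,0]]}}

```text
t: 3.25
eef_pos: [0.5345, 0.3571, 0.2786]
tool_rot: [[0.985, 0.175, -0.001], [0.175, -0.985, 0.0], [-0.001, -0.001, -1.0]]
contact_force: [1.0, -0.3, -0.2]
finger_gap: 0.0856
```

```bash
python3 snap.py w4; python3 - <<'E'
import cv2,numpy as np
a=[cv2.imread(f'pics/w{i}.png') for i in (1,2,3,4)]
print(a[0].shape)
# 400x300 each
cv2.imwrite('pics/m.png',np.vstack([np.hstack([cv2.resize(x,(400,300),interpolation=cv2.INTER_AREA) for x in a[:2]]),np.hstack([cv2.resize(x,(400,300),interpolation=cv2.INTER_AREA) for x in a[2:]])]))
E
```

```text
(420, 560, 3)
```

View pics/m.png

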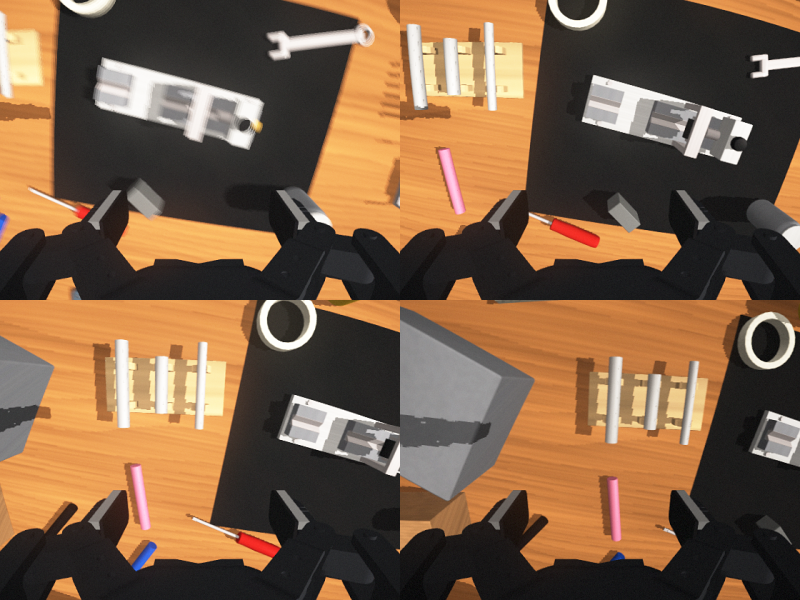

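Four wrist views (2×2 sheet). w1 is motion-blurred, the others are sharp. In w3 and w4 the long thick rod is the leftmost one in the rack, at sheet (122,384) and (614,400). The short rod is to its right and the thin one is furthest right, which agrees with the choice.

```bash
cat > rod.py <<'E'
from h import *
import pickle
ends={}
for n,c0 in (("w3",(171,118)),("w4",(300,140))):
    im=cv2.imread(f'pics/{n}.png');h=cv2.cvtColor(im,cv2.COLOR_BGR2HSV)
    m=((h[...,1]<60)&(h[...,2]>95)).astype(np.uint8)
    nl,l,st,_=cv2.connectedComponentsWithStats(m,connectivity=4)
    k=l[c0[1],c0[0]]; pts=cv2.findNonZero((l==k).astype(np.uint8))
    r=cv2.minAreaRect(pts);b=cv2.boxPoints(r);print(n,k,st[k],np.round(r,1) if 0 else r)
    b=b[np.argsort(b[:,1])]; e=[(b[0]+b[1])/2,(b[2]+b[3])/2]
    ends[n]=e
    v=im[20:240,60:420].copy()
    for p in e: cv2.circle(v,tuple(int(q) for q in p-np.array([60,20])),2,(0,0,255),-1)
    cv2.imwrite(f'pics/{n}c.png',cv2.resize(v,None,fx=2,fy=2,interpolation=cv2.INTER_CUBIC))
C={n:pickle.load(open(n+'.pkl','rb')) for n in ends}
E=[tri([ray(C[n],ends[n][i]) for n in ends]) for i in (0,1)]
print(np.round(E,4),"len",np.linalg.norm(E[0]-E[1]))
for n in ends:
    P=[plane(C[n],ends[n][i],.044) for i in (0,1)];print(n,np.round(P,4),np.linalg.norm(P[0]-P[1]),"mid",((P[0]+P[1])/2).round(4),"ang",np.degrees(np.arctan2(*(P[0]-P[1])[[1,0]])))
E
python3 rod.py
```

```text
w3 3 [ 161   55   27  124 2276] ((173.98094177246094, 116.41866302490234), (123.42548370361328, 23.82326316833496), 88.12212371826172)
w4 138 [ 288   79   24  122 2077] ((299.10113525390625, 139.47872924804688), (17.881254196166992, 121.62714385986328), 3.052882671356201)
[[0.6497 0.3514 0.0388]
 [0.5166 0.333  0.0373]] len 0.1343858792369946
w3 [[0.6494 0.3498 0.044 ]
 [0.5188 0.3311 0.044 ]] 0.13198149853716087 mid [0.5841 0.3404 0.044 ] ang 8.13734661706327
w4 [[0.6487 0.3517 0.044 ]
 [0.5175 0.3336 0.044 ]] 0.13249391373846306 mid [0.5831 0.3427 0.044 ] ang 7.842783147638635
```

View pics/w4c.png

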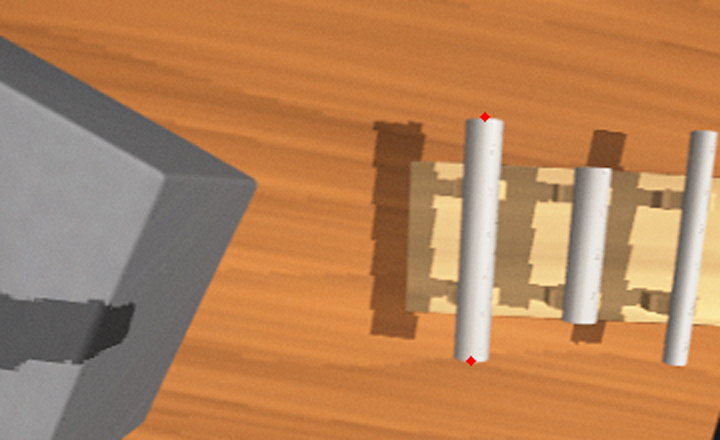

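w4 crop: red marks sit on the ends of the long thick rod, at crop (485,117) and (471,361). The short rod is at (587,245) and the thin one at (690,248), so the choice is confirmed. The mid point is about (0.583, 0.342), at 7.9°. Two-view height is about 38–39 mm because the w3 mask was loose; the text gives 44.

Request:
{"method": "drive_tool", "body": {"rows": [[0.5,20,10,40,2],[0.5,45,23,80,2],[0.5,45,23,120,2],[0.5,45,23,150,2],[0.5,45,23,150,2],[0.5,45,23,150,2],[0.5,45,23,150,2]]}}

```text
t: 4.18
eef_pos: [0.5842, 0.3409, 0.1313]
tool_rot: [[0.99, 0.138, 0.003], [0.138, -0.99, 0.001], [0.003, -0.001, -1.0]]
contact_force: [-0.7, -0.2, -0.2]
finger_gap: 0.0427
```

```bash
python3 snap.py w5; python3 - <<'E'
from h import *
im=cv2.imread('pics/w5.png');h=cv2.cvtColor(im,cv2.COLOR_BGR2HSV)
o=get_obs();c=get_calibration("wrist");print(o["eef_pos"],o["finger_gap"],np.degrees(np.arctan2(*o["tool_rot"][[1,0],0])))
a=np.radians(7.9);d=np.array([np.cos(a),np.sin(a),0]);M=np.array([.583,.342,.044])
for uv in proj(c,[M-.065*d,M,M+.065*d]): cv2.circle(im,tuple(int(q) for q in uv),2,(0,0,255),-1)
cv2.imwrite('pics/w5c.png',im)
E
```

```text
[0.58398589 0.34099783 0.13106309] 0.04247231764047501 7.928625580119375
```

View pics/w5c.png

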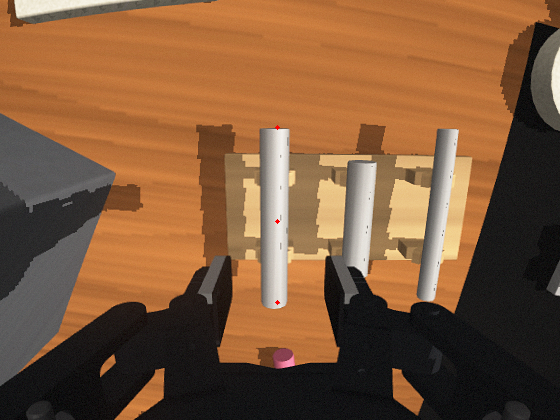

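The picture shows the projected rod ends and middle landing on the rod at (277,127), (277,221) and (277,302). The fingers straddle it at columns 222 and 337 and clear the short rod at (360,215). The model fits from this height too.

Request:
{"method": "drive_tool", "body": {"rows": [[0.5,0,0,40,0],[0.5,0,0,80,0],[0.5,0,0,100,0],[0.5,0,0,106,0],[0.5,0,0,106,0]]}}

```text
t: 4.85
eef_pos: [0.5836, 0.3414, 0.0242]
tool_rot: [[0.99, 0.138, 0.001], [0.138, -0.99, 0.001], [0.001, -0.001, -1.0]]
contact_force: [0.2, 0.0, -0.5]
finger_gap: 0.0424
```

Request:
{"method": "drive_tool", "body": {"rows": [[0.8,0,0,0,0],[1,0,0,0,0],[1,0,0,0,0],[1,0,0,0,0],[1,0,0,0,0],[1,0,0,0,0]], "squeeze": 40}}

```text
t: 5.6
eef_pos: [0.5837, 0.3437, 0.0252]
tool_rot: [[0.99, 0.139, 0.003], [0.139, -0.99, 0.004], [0.003, -0.004, -1.0]]
contact_force: [-0.9, 5.2, 3.6]
finger_gap: 0.0189
```

Request:
{"method": "drive_tool", "body": {"rows": [[1,0,0,-10,0],[1,0,0,-30,0],[1,0,0,-70,0],[1,0,0,-120,0],[1,0,0,-170,0],[1,0,0,-200,0],[1,0,0,-200,0]]}}

```text
t: 6.48
eef_pos: [0.5844, 0.3413, 0.2279]
tool_rot: [[0.99, 0.138, 0.005], [0.138, -0.99, 0.003], [0.006, -0.002, -1.0]]
contact_force: [-0.3, -0.9, -1.1]
finger_gap: 0.019
```

```bash
python3 - <<'E'
from h import *
o=get_obs();print(o["q"].round(1),o["eef_pos"],o["finger_gap"])
E
```

```text
[ -28.1   33.2  -10.6   82.4    6.5   64.6 -121.9] [0.58437364 0.34126607 0.22790862] 0.01897186405589609
```

Request:
{"method": "drive_tool", "body": {"rows": [[1,-7,30,0,-10],[1,-14,62,0,-20],[1,-21,93,0,-30],[1,-28,124,0,-40],[1,-35,155,0,-50],[1,-42,186,0,-60],[1,-49,217,0,-70],[1,-54,246,0,-80],[1,-54,246,0,-80],[1,-54,246,0,-80]]}}

```text
t: 7.72
eef_pos: [0.5633, 0.0901, 0.2233]
tool_rot: [[0.038, 0.999, -0.0], [0.999, -0.038, 0.0], [0.0, -0.001, -1.0]]
contact_force: [-0.5, 0.0, -0.3]
finger_gap: 0.0185
```

```bash
python3 snap.py w6; python3 -c "
from h import *
print(get_obs()['q'].round(1))
cv2.imwrite('pics/w6b.png',cv2.resize(cv2.imread('pics/w6.png'),(800,600),interpolation=cv2.INTER_CUBIC))"
```

```text
[  7.3  26.7 -31.7  98.4  15.9  59.4 -31.9]
```

View pics/w6b.png

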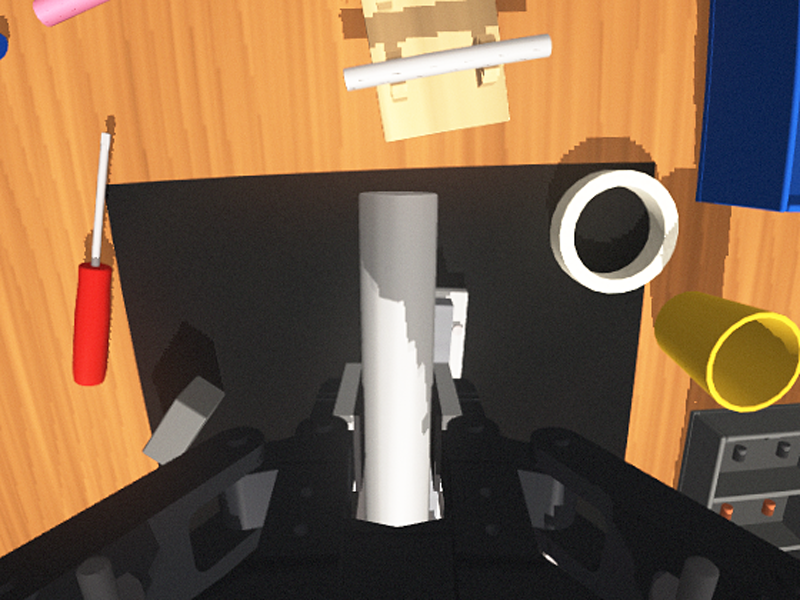

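The held rod hides the jig from here: rod at (398,350), rear piece just visible at (455,335). I'll look from both sides of the jig instead.

Request:
{"method": "drive_tool", "body": {"rows": [[1,-45,-20,0,0],[1,-90,-40,0,0],[1,-135,-60,0,0],[1,-175,-75,0,0],[1,-203,-85,0,0],[1,-203,-85,0,0],[1,-203,-85,0,0]]}}

```text
t: 8.65
eef_pos: [0.4721, -0.1086, 0.2235]
tool_rot: [[0.035, 0.999, 0.001], [0.999, -0.035, 0.001], [0.001, 0.001, -1.0]]
contact_force: [-0.3, 0.0, -1.3]
finger_gap: 0.0188
```

```bash
python3 snap.py w7
```

Request:
{"method": "drive_tool", "body": {"rows": [[1,1,40,-10,0],[1,3,90,-10,0],[1,6,140,0,0],[1,7,180,0,0],[1,7,190,0,0],[1,7,190,0,0],[1,7,190,0,0]]}}

```text
t: 9.57
eef_pos: [0.6607, -0.1094, 0.2236]
tool_rot: [[0.035, 0.999, -0.001], [0.999, -0.035, -0.0], [-0.0, -0.0, -1.0]]
contact_force: [-0.9, 0.0, -1.0]
finger_gap: 0.019
```

```bash
python3 snap.py w8; python3 - <<'E'
import cv2,numpy as np
a=cv2.imread('pics/w7.png');b=cv2.imread('pics/w8.png')
cv2.imwrite('pics/j.png',np.hstack([cv2.resize(a[0:300,280:480],(400,600),interpolation=cv2.INTER_CUBIC),cv2.resize(b[0:300,80:280],(400,600),interpolation=cv2.INTER_CUBIC)]))
E
```

```text
(no output)
```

View pics/j.png

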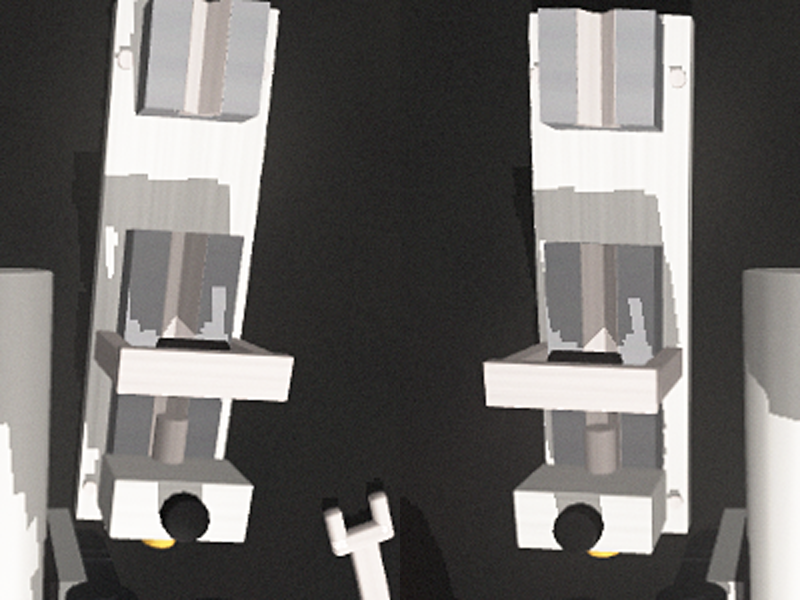

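The sheet shows both views of the jig:
- Rear block: front edge at y≈115 (left) and 127 (right).
- Forward piece: rear edge at y≈232 and 243.
- Groove strip: about x=190 and 600.
- Bridge: bar at y≈370 and 380.
- Stop screw end: (172,418) and (601,428).

The strip is warm against the bluish shoulders, so I'll extract its edges.

```bash
cat > jig.py <<'E'
from h import *
import pickle
C={n:pickle.load(open(n+'.pkl','rb')) for n in ("w7","w8")}
L={"w7":[],"w8":[]};mids={}
for n,x0,off,segs in (("w7",280,0,((5,105),(245,300))),("w8",80,400,((18,118),(255,315)))):
    im=cv2.GaussianBlur(cv2.imread(f'pics/{n}.png'),(3,3),0).astype(float)
    d=im[...,2]-im[...,0]
    for a,b in segs:
        for r in range(a//2,b//2,2):
            lo,hi=(x0+75,x0+125) if n=="w7" else (x0+75,x0+120)
            row=d[r,lo:hi];c=np.where(row>0)[0]
            # longest run
            runs=np.split(c,np.where(np.diff(c)>1)[0]+1);k=max(runs,key=len)
            P=[plane(C[n],(lo+k[0]-.5,r),.034),plane(C[n],(lo+k[-1]+.5,r),.034)]
            L[n].append(np.r_[P[0][:2],P[1][:2]])
    A=np.array(L[n]);w=np.linalg.norm(A[:,:2]-A[:,2:],axis=1);m=(A[:,:2]+A[:,2:])/2
    good=abs(w-np.median(w))<.002
    f=np.polyfit(m[good,1],m[good,0],1);print(n,len(good),good.sum(),"width",np.median(w).round(4),"x=",f.round(4),"dir ang",np.degrees(np.arctan2(-1,-f[0])).round(2),"resid",np.std(m[good,0]-np.polyval(f,m[good,1])).round(5))
def two(name,l,r,z):
    u={"w7":(280+l[0]/2,l[1]/2),"w8":(80+(r[0]-400)/2,r[1]/2)}
    print(name,tri([ray(C[n],u[n]) for n in u]).round(4),[plane(C[n],u[n],z).round(4)[:2].tolist() for n in u])
two("fwd rear edge",(190,232),(599,243),.034)
two("rear blk front edge",(204,114),(597,126),.034)
two("bridge bar near-left corner",(119,349),(484,363),.084)
two("bridge bar near-right corner",(293,355),(658,371),.084)
two("screw end top",(173,417),(601,427),.048)
two("block front top L",(111,480),(516,490),.06)
two("block front top R",(252,484),(664,474),.06)
E
python3 jig.py
```

```text
w7 39 9 width 0.0248 x= [0.0832 0.5723] dir ang -94.75 resid 0.00116
w8 40 27 width 0.0216 x= [0.0778 0.5718] dir ang -94.45 resid 0.00051
fwd rear edge [ 0.5692 -0.0388  0.0333] [[0.569, -0.039], [0.5694, -0.0386]]
rear blk front edge [0.574  0.0144 0.0351] [[0.5743, 0.0146], [0.5737, 0.0147]]
bridge bar near-left corner [ 0.5266 -0.0868  0.0814] [[0.5261, -0.0864], [0.5279, -0.0863]]
bridge bar near-right corner [ 0.6029 -0.0925  0.0815] [[0.6017, -0.0911], [0.6035, -0.0928]]
screw end top [ 0.5621 -0.1291  0.0394] [[0.5599, -0.127], [0.5648, -0.1266]]
block front top L [ 0.5261 -0.151   0.0684] [[0.5276, -0.1543], [0.5222, -0.154]]
block front top R [ 0.5963 -0.1529  0.0616] [[0.5973, -0.1591], [0.5966, -0.1479]]
```

```bash
python3 - <<'E'
from h import *
import pickle
c=pickle.load(open('w6.pkl','rb'))
for z in (.2233+.019+.01,):
    p=plane(c,(278.6,134.4),z);print("far end along tool x from TCP", np.dot(p-np.array([.5633,.0901,.2233]),[.038,.999,0]))
print(get_obs()["eef_pos"],shift([.5713,-.0122,.09],85.4))
E
```

```text
far end along tool x from TCP 0.06467361913760883
[ 0.66072896 -0.10972817  0.22376882] (array([ 94.3, -92.8, 133.7]), np.float64(2.5598417125067385))
```

Rod is centred in the grip: its far end is 64.7 mm from the TCP, against half a length of 65.

Request:
{"method": "drive_tool", "body": {"rows": [[1,30,-30,0,2.6],[1,60,-60,0,2.6],[1,94,-93,30,2.6],[1,94,-93,70,2.6],[1,94,-93,110,2.6],[1,94,-93,133,2.6],[1,94,-93,133,2.6],[1,94,-93,133,2.6]]}}

```text
t: 10.62
eef_pos: [0.5725, -0.0126, 0.0917]
tool_rot: [[0.081, 0.997, 0.002], [0.997, -0.081, -0.0], [0.0, 0.002, -1.0]]
contact_force: [-0.2, -0.6, -0.4]
finger_gap: 0.0191
```

```bash
python3 - <<'E'
from h import *
o=get_obs();print(o["eef_pos"],o["contact_force"],shift([.5713,-.0122,.0225],85.4))
im=capture("side");save("s1.png",im[60:220,200:360]);cv2.imwrite('pics/s1.png',cv2.resize(cv2.imread('pics/s1.png'),(640,640),interpolation=cv2.INTER_CUBIC)[:600])
E
```

```text
[ 0.57247272 -0.01258941  0.09167353] [-0.23757231 -0.59029531 -0.35940439] (array([ 0.3, -1.3, 69.2]), np.float64(-0.06119026721681564))
```

Request:
{"method": "drive_tool", "body": {"rows": [[1,0,-1,25,0],[1,0,-1,45,0],[1,0,-1,58,0],[1,0,-1,64,0],[1,0,-1,67,0],[1,0,-1,68,0],[1,0,-1,68,0]]}}

```text
t: 11.55
eef_pos: [0.5713, -0.0124, 0.0228]
tool_rot: [[0.081, 0.997, 0.001], [0.997, -0.081, 0.0], [0.0, 0.001, -1.0]]
contact_force: [-0.4, -0.6, 0.9]
finger_gap: 0.0187
```

Request:
{"method": "drive_tool", "body": {"rows": [[1,0,0,0.5,0],[1,0,0,1,0],[1,0,0,1.5,0],[1,0,0,2,0],[1,0,0,2,0]]}}

```text
t: 12.18
eef_pos: [0.5714, -0.0124, 0.0225]
tool_rot: [[0.081, 0.997, 0.002], [0.997, -0.081, -0.001], [-0.001, 0.002, -1.0]]
contact_force: [-7.8, -0.3, 24.3]
finger_gap: 0.0186
```

Seated (vertical force rising). Easing off, then opening part-way.

Request:
{"method": "drive_tool", "body": {"rows": [[1,0,0,-1.5,0],[1,0,0,-1.5,0],[0.7,0,0,-1.5,0],[0.5,0,0,-1.5,0],[0.4,0,0,-1.5,0],[0.4,0,0,-1.5,0]]}}

```text
t: 12.92
eef_pos: [0.571, -0.0124, 0.0217]
tool_rot: [[0.081, 0.997, -0.0], [0.997, -0.081, 0.0], [0.0, -0.0, -1.0]]
contact_force: [-0.8, 0.5, -0.1]
finger_gap: 0.0511
```

Request:
{"method": "drive_tool", "body": {"rows": [[0.4,0,0,-20,0],[0.4,0,0,-60,0],[0.4,0,0,-100,0],[0.4,30,0,-130,0],[0.7,60,0,-130,0],[1,90,0,-130,0],[1,90,0,-130,0],[1,90,0,-130,0]]}}

```text
t: 13.92
eef_pos: [0.5782, 0.0765, 0.1516]
tool_rot: [[0.081, 0.997, -0.001], [0.997, -0.081, -0.001], [-0.001, -0.0, -1.0]]
contact_force: [-0.3, -0.2, 0.6]
finger_gap: 0.0002
```

```bash
python3 snap.py w9; python3 - <<'E'
from h import *
import pickle
o=get_obs();print(o["eef_pos"],o["contact_force"],np.degrees(np.arctan2(*o["tool_rot"][[1,0],0])))
c=pickle.load(open('w9.pkl','rb'));im=cv2.imread('pics/w9.png')
a=np.radians(-94.6);d=np.array([np.cos(a),np.sin(a),0]);M=np.array([.5713,-.0122,.04])
for uv in proj(c,[M-.065*d,M,M+.065*d]): print(uv); cv2.circle(im,tuple(int(round(q)) for q in uv),1,(0,0,255),-1)
cv2.imwrite('pics/w9c.png',cv2.resize(im,(800,600),interpolation=cv2.INTER_CUBIC))
E
```

```text
[0.57821381 0.07604697 0.15157893] [ 0.21865678  0.41583848 -0.1017349 ] 85.29053208672265
[277.05052574 239.40365626]
[277.17051977 310.30853936]
[277.27898419 371.21665381]
```

View pics/w9c.png

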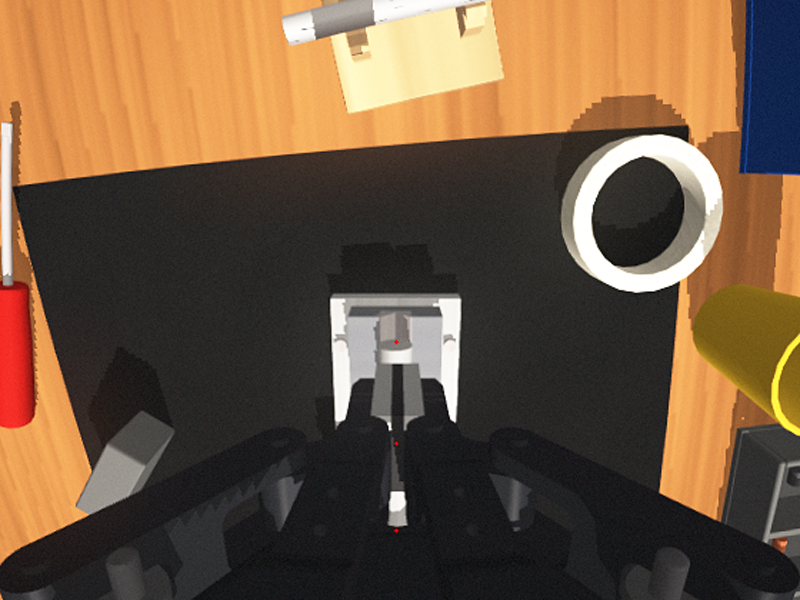

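The rod lies in the groove, with its rear end near (396,345) against the predicted mark at (396,342), centred on the groove strip. Next I'll lower the shut fingers behind it.

Request:
{"method": "drive_tool", "body": {"rows": [[1,0,0,50,0],[1,0,0,90,0],[1,0,0,108,0],[1,0,0,113,0],[1,0,0,113,0],[1,0,0,113,0],[1,0,0,113,0]]}}

```text
t: 14.85
eef_pos: [0.5788, 0.0773, 0.0398]
tool_rot: [[0.081, 0.997, 0.002], [0.997, -0.081, 0.0], [0.0, 0.001, -1.0]]
contact_force: [0.4, 0.2, -0.3]
finger_gap: -0.0001
```

Request:
{"method": "drive_tool", "body": {"rows": [[1,-2,0,0,0],[1,-4,0,0,0],[1,-6,0,0,0],[1,-8,0,0,0],[1,-10,0,0,0],[1,-12,0,0,0],[1,-14,0,0,0],[1,-16,0,0,0],[1,-18,0,0,0]]}}

```text
t: 15.98
eef_pos: [0.5769, 0.0594, 0.0389]
tool_rot: [[0.081, 0.997, 0.0], [0.997, -0.081, 0.0], [0.0, 0.0, -1.0]]
contact_force: [0.1, -0.3, -0.8]
finger_gap: 0.0
```

Request:
{"method": "drive_tool", "body": {"rows": [[1,-2,0,0,0],[1,-4,0,0,0],[1,-6,0,0,0],[1,-8,0,0,0],[1,-10,0,0,0],[1,-12,0,0,0],[1,-14,0,0,0],[1,-16,0,0,0]]}}

```text
t: 16.98
eef_pos: [0.5757, 0.0442, 0.039]
tool_rot: [[0.08, 0.997, 0.001], [0.997, -0.08, 0.001], [0.001, 0.0, -1.0]]
contact_force: [-0.8, 4.1, -0.1]
finger_gap: -0.0004
```

Request:
{"method": "drive_tool", "body": {"rows": [[1,-1.5,0,0,0],[1,-3,0,0,0],[1,-4.5,0,0,0],[1,-6,0,0,0],[1,-7.5,0,0,0],[1,-9,0,0,0]]}}

```text
t: 17.73
eef_pos: [0.5749, 0.0343, 0.0389]
tool_rot: [[0.081, 0.997, 0.0], [0.997, -0.081, 0.0], [0.0, 0.0, -1.0]]
contact_force: [0.3, 4.7, 0.5]
finger_gap: -0.0001
```

Request:
{"method": "drive_tool", "body": {"rows": [[1,-1.5,0,0,0],[1,-3,0,0,0],[1,-4.5,0,0,0],[1,-6,0,0,0],[1,-7.5,0,0,0],[1,-9,0,0,0],[1,-10.5,0,0,0],[1,-12,0,0,0],[1,-13.5,0,0,0]]}}

```text
t: 18.85
eef_pos: [0.5737, 0.0209, 0.0388]
tool_rot: [[0.081, 0.997, 0.0], [0.997, -0.081, 0.0], [0.0, 0.0, -1.0]]
contact_force: [-0.3, 4.4, 0.4]
finger_gap: 0.0003
```

```bash
python3 snap.py w10; python3 - <<'E'
from h import *
o=get_obs();print(o["eef_pos"],o["contact_force"])
im=capture("side");v=im[60:180,220:380];save("s2.png",v);a=cv2.resize(cv2.imread('pics/s2.png'),(800,600),interpolation=cv2.INTER_CUBIC);cv2.imwrite('pics/s2.png',a)
E
```

```text
[0.57370568 0.02054696 0.03881424] [ 0.47905957  3.27050993 -0.0842994 ]
```

View pics/s2.png

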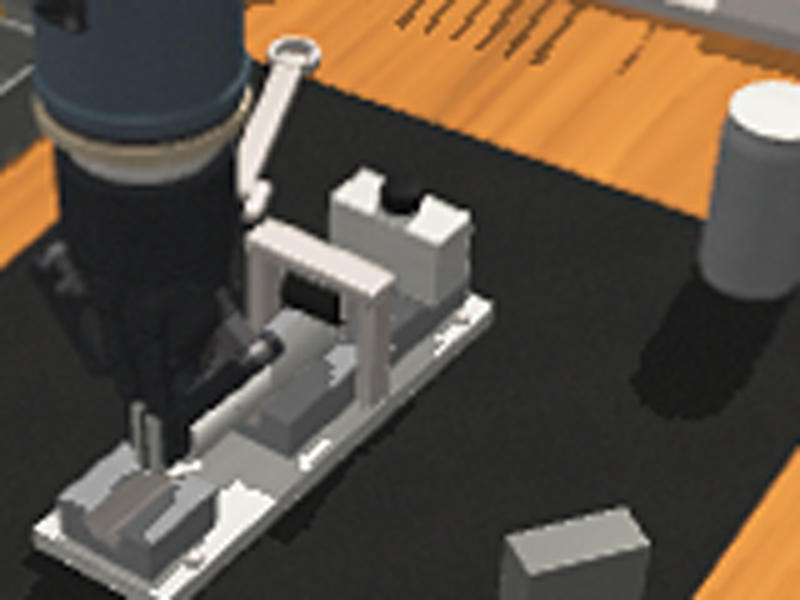

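Side crop: the rod (260,380) lies in the groove and passes under the roller bridge (320,300), with the fingers behind it at (150,450). Now creeping.

Request:
{"method": "drive_tool", "body": {"rows": [[1,-0.4,0,0,0],[1,-0.8,0,0,0],[1,-1.2,0,0,0],[1,-1.6,0,0,0],[1,-2,0,0,0]]}}

```text
t: 19.58
eef_pos: [0.5736, 0.0189, 0.0389]
tool_rot: [[0.081, 0.997, 0.0], [0.997, -0.081, 0.0], [0.0, 0.0, -1.0]]
contact_force: [0.1, 4.1, 0.7]
finger_gap: 0.0001
```

Request:
{"method": "drive_tool", "body": {"rows": [[1,-0.3,0,0,0],[1,-0.6,0,0,0],[1,-0.9,0,0,0],[1,-1.2,0,0,0]]}}

```text
t: 20.08
eef_pos: [0.5735, 0.0178, 0.0388]
tool_rot: [[0.081, 0.997, -0.0], [0.997, -0.081, 0.0], [0.0, -0.0, -1.0]]
contact_force: [0.1, 2.7, 0.7]
finger_gap: 0.0001
```

Request:
{"method": "drive_tool", "body": {"rows": [[1,-0.25,0,0,0],[1,-0.5,0,0,0],[1,-0.75,0,0,0],[1,-1,0,0,0]]}}

```text
t: 20.58
eef_pos: [0.5734, 0.0167, 0.0388]
tool_rot: [[0.081, 0.997, -0.0], [0.997, -0.081, 0.0], [0.0, -0.0, -1.0]]
contact_force: [0.8, 3.4, -0.6]
finger_gap: -0.0001
```

Request:
{"method": "drive_tool", "body": {"rows": [[1,-0.25,0,0,0],[1,-0.5,0,0,0],[1,-0.75,0,0,0],[1,-1,0,0,0]]}}

```text
t: 21.08
eef_pos: [0.5733, 0.0157, 0.0388]
tool_rot: [[0.081, 0.997, -0.0], [0.997, -0.081, 0.0], [0.0, -0.0, -1.0]]
contact_force: [0.8, 2.7, 1.4]
finger_gap: -0.0003
```

Request:
{"method": "drive_tool", "body": {"rows": [[1,-0.25,0,0,0],[1,-0.5,0,0,0],[1,-0.75,0,0,0],[1,-1,0,0,0]]}}

```text
t: 21.58
eef_pos: [0.5733, 0.0147, 0.0389]
tool_rot: [[0.081, 0.997, 0.0], [0.997, -0.081, 0.0], [0.0, 0.0, -1.0]]
contact_force: [0.0, 2.8, 0.1]
finger_gap: 0.0003
```

Request:
{"method": "drive_tool", "body": {"rows": [[1,-0.25,0,0,0],[1,-0.5,0,0,0],[1,-0.75,0,0,0]]}}

```text
t: 21.95
eef_pos: [0.5732, 0.014, 0.0388]
tool_rot: [[0.081, 0.997, -0.0], [0.997, -0.081, 0.0], [0.0, -0.0, -1.0]]
contact_force: [0.5, 3.3, 0.7]
finger_gap: -0.0003
```

Request:
{"method": "drive_tool", "body": {"rows": [[1,-0.25,0,0,0],[1,-0.5,0,0,0],[1,-0.75,0,0,0]]}}

```text
t: 22.32
eef_pos: [0.5731, 0.0133, 0.0388]
tool_rot: [[0.081, 0.997, 0.0], [0.997, -0.081, 0.0], [0.0, 0.0, -1.0]]
contact_force: [-0.3, 2.8, -0.5]
finger_gap: -0.0
```

Request:
{"method": "drive_tool", "body": {"rows": [[1,-0.25,0,0,0],[1,-0.5,0,0,0],[1,-0.75,0,0,0]]}}

```text
t: 22.7
eef_pos: [0.5731, 0.0125, 0.0388]
tool_rot: [[0.081, 0.997, -0.0], [0.997, -0.081, 0.0], [0.0, -0.0, -1.0]]
contact_force: [-0.0, 3.5, 0.1]
finger_gap: 0.0002
```

Request:
{"method": "drive_tool", "body": {"rows": [[1,-0.25,0,0,0],[1,-0.5,0,0,0],[1,-0.75,0,0,0]]}}

```text
t: 23.08
eef_pos: [0.573, 0.0118, 0.0388]
tool_rot: [[0.081, 0.997, -0.0], [0.997, -0.081, 0.0], [0.0, -0.0, -1.0]]
contact_force: [0.2, 3.5, -0.3]
finger_gap: -0.0001
```

Request:
{"method": "drive_tool", "body": {"rows": [[1,-0.25,0,0,0],[1,-0.5,0,0,0],[1,-0.8,0,0,0]]}}

```text
t: 23.45
eef_pos: [0.5729, 0.0111, 0.0389]
tool_rot: [[0.081, 0.997, 0.0], [0.997, -0.081, 0.0], [0.0, 0.0, -1.0]]
contact_force: [-0.4, 3.9, 0.1]
finger_gap: -0.0003
```

Request:
{"method": "drive_tool", "body": {"rows": [[1,-0.25,0,0,0],[1,-0.5,0,0,0],[1,-0.8,0,0,0]]}}

```text
t: 23.82
eef_pos: [0.573, 0.011, 0.0389]
tool_rot: [[0.08, 0.997, 0.0], [0.997, -0.08, 0.001], [0.001, 0.0, -1.0]]
contact_force: [0.9, 7.4, -0.3]
finger_gap: -0.0001
```

Bearing on the stop: the motion stalled and the force rose from 3.5 to 7.4 N. I'll add a little and hold.

Request:
{"method": "drive_tool", "body": {"rows": [[1,-0.2,0,0,0],[1,-0.4,0,0,0],[1,-0.4,0,0,0],[1,-0.4,0,0,0],[1,-0.4,0,0,0],[1,-0.4,0,0,0]]}}

```text
t: 24.58
eef_pos: [0.573, 0.011, 0.0389]
tool_rot: [[0.08, 0.997, 0.0], [0.997, -0.08, 0.001], [0.001, 0.0, -1.0]]
contact_force: [-0.3, 7.0, 0.4]
finger_gap: -0.0002
```

Request:
{"method": "drive_tool", "body": {"rows": [[1,-0.2,0,0,0],[1,-0.3,0,0,0],[1,-0.3,0,0,0],[1,-0.3,0,0,0],[1,-0.3,0,0,0]]}}

```text
t: 25.2
eef_pos: [0.573, 0.011, 0.0389]
tool_rot: [[0.08, 0.997, 0.0], [0.997, -0.08, 0.002], [0.002, 0.0, -1.0]]
contact_force: [-0.3, 7.9, 0.2]
finger_gap: 0.0
```

Held at about 8 N with no movement. Backing off along the groove, then up.

Request:
{"method": "drive_tool", "body": {"rows": [[1,0.5,0,0,0],[1,1.5,0,0,0],[1,4,0,0,0],[1,10,0,0,0],[1,20,0,0,0],[1,20,0,-30,0],[1,20,0,-80,0],[1,20,0,-150,0],[1,0,-60,-200,0],[1,-40,-90,-200,0]]}}

```text
t: 26.45
eef_pos: [0.4832, -0.0184, 0.2404]
tool_rot: [[0.077, 0.997, 0.004], [0.997, -0.077, 0.001], [0.001, 0.004, -1.0]]
contact_force: [0.9, -1.5, 0.2]
finger_gap: -0.0004
```

Request:
{"method": "drive_tool", "body": {"rows": [[1,-50,0,0,0],[1,-100,0,0,0],[1,-100,0,0,0],[1,-100,0,0,0]]}}

```text
t: 26.95
eef_pos: [0.4749, -0.1195, 0.2379]
tool_rot: [[0.081, 0.997, 0.0], [0.997, -0.081, 0.0], [0.0, 0.0, -1.0]]
contact_force: [-0.0, 0.3, -0.4]
finger_gap: -0.0
```

```bash
python3 snap.py w11; python3 - <<'E'
from h import *
o=get_obs();print(o["eef_pos"],o["contact_force"])
save('top1.png',capture("top"))
a=cv2.imread('pics/w11.png')
cv2.imwrite('pics/f.png',cv2.resize(a,(800,600),interpolation=cv2.INTER_CUBIC))
E
```

```text
[ 0.47498364 -0.11893659  0.23793758] [ 0.71366837  0.68176781 -0.39303837]
```

View pics/f.png

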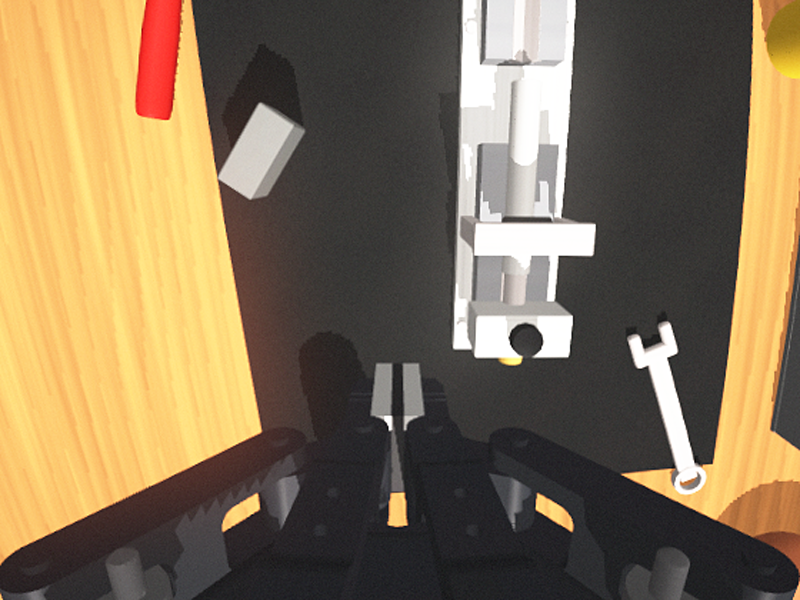

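The rod lies in the groove from (525,80), under the bridge, to the screw at (515,274). One close crop will check the contact.

```bash
python3 - <<'E'
import cv2
a=cv2.imread('pics/w11.png')[165:225,320:400]
cv2.imwrite('pics/f2.png',cv2.resize(a,(800,600),interpolation=cv2.INTER_CUBIC))
x=cv2.imread('pics/top0.png')[100:175,180:270];y=cv2.imread('pics/top1.png')[100:175,180:270]
d=cv2.absdiff(x,y).max(2)>60
import numpy as np
print("changed px cols in rack",np.unique(np.where(d)[1]+180))
E
```

```text
changed px cols in rack [186 187 188 189 190 191 192 193 194 195 196 197 198 199 200 201 202 203
 204 205 206 207 208 209 210 211 212 213 214 251 252 253 258]
```

View pics/f2.png

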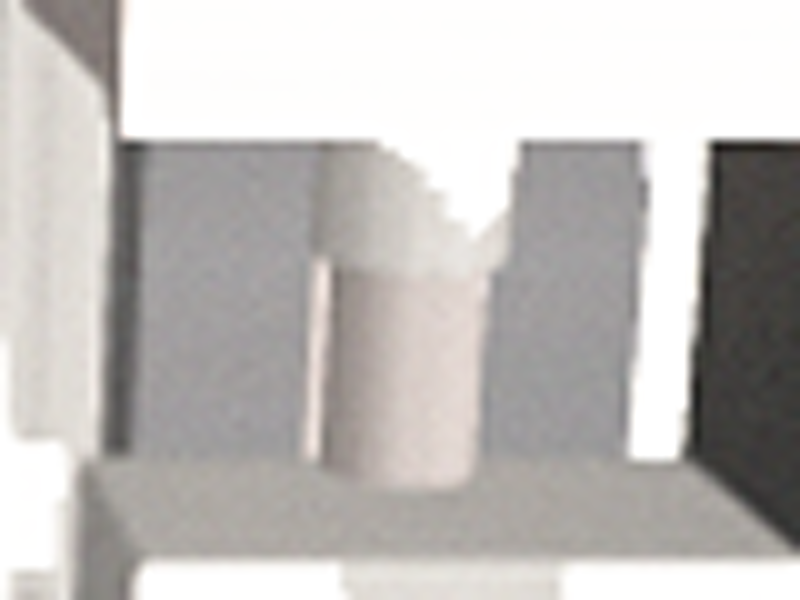

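The crop shows the rod end meeting the screw face at (410,270) with no gap.

```bash
python3 -c "from bench import *; print(finish_job())"
```

```text
the job is handed in; nothing more can be done
None
```

I took the long thick rod from the rack and laid it in the V-groove at the finger gap. I then pushed it with shut fingers, under the roller (about 3–4 N), until it bore on the stop screw, and handed the job in at about 27 s.

**Press on the stop:** the motion stalled with the tool force rising from about 3.5 N to 7–8 N, held for over 1 s. Allowing for the roller, that is roughly 4–5 N on the stop. This is inferred from the tool force, not measured at the stop.

**Last checks:** after I backed off, the wrist picture showed the rod straight in the groove, its end touching the screw with no visible gap, and the gripper clear. In the before/after top views the short rod was unchanged. A few pixels changed near the thin rod; I took these as lighting or shadow and did not check further.

**What disagreed:**
- **Rod height in the rack:** two wrist views gave about 38–39 mm against the stated 44 mm, because one mask was loose. I grasped at 44 mm after a closer view fitted it.
- **Groove strip width:** it came out too wide (22–25 mm against about 16 mm), so I used only its centre line.
- **Stop contact:** it came about 2–3 mm farther along the groove than the first estimate from the pictures.
- **Seating the rod:** lowering it into the groove briefly reached 24 N vertically, within the 40 N limit.

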